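Set out the spice shakers for service

ROBOT

A 7-joint arm with a two-finger parallel gripper is mounted at the origin on the work surface. World frame = base frame: x ahead of the robot, y to its left, z up, the work surface at z = 0. Lengths are in m, angles in rad, forces in N, time in s.
With the tool pointing down it reaches from about 0.35 to 0.9 m from the base axis. Payload 8.1 kg.
Tool frame: the origin (TCP) lies midway between the tips of the shut fingers; the grasp point (between the pads) lies 19 mm behind it; z points along the fingers, y is the line along which they close (so a half turn about z gives the same grasp; the last joint's range is limited). The gripper opens to 92 mm and grips with 3 to 60 N. Pads are 19 mm wide; open, the fingers measure 130 mm over their backs; the gripper's body (75 mm by 190 mm) begins 47 mm behind the grasp point.
Start: joints at [1.185, 0.434, 0.025, 1.573, -0.012, 1.134, -0.075], TCP at [0.174, -0.6, 0.227] pointing down, gripper open.
Joint ranges: [-2.62, 2.62], [-0.44, 2.09], [-1.27, 1.32], [0.08, 2.57], [-1.32, 4.46], [0.12, 2], [-2.74, 2.74]. Speed limits (rad/s): [2.22, 2.22, 3.01, 3.01, 3.14, 3.14, 3.14].

INTERFACE

Orientations are given as a rotation vector (axis times angle).
In Python, from cell import observe, cams, job gives the robot as it stands. The module is installed in compiled form; this text tells all that it offers.
- The arm moves only by the tool step_arm, never from a script. Its argument "steps" is a list of rows, each a list of 6 numbers: the shift along the world's x, y, z in mm, then the turn, a rotation vector about the world's x, y, z in rad. In form: [[dx, dy, dz, rx, ry, rz], ...]. A call has 1 to 20 rows; each row shifts and turns the commanded pose from where the row before left it; what a row does not reach is not made up. A row lasts 1/12 s, in which the tool goes at most 41.7 mm and 7.16 degrees, less where a joint would pass 70% of its speed; a pose out of reach is approached as far as the arm can. A call with a gripper value outside its range is refused whole. "gripper" is the opening, from 0 (shut) to 1 (fully open), set as the call begins (left out, the last holds). The fingers move at their own pace and stop on an object; "force" is the grip in N (left out, the last holds). Time passes only in rows, so rows that do not move let the fingers close. It gives the time, the measured TCP pose, the force, the opening and the grip force at its end, in the units of the state.
- observe(): the state, without advancing time (a new reading comes with each control period).
- cams.get_image(name): name is "scene" or "side" or "wrist"; returns the picture (420x560x3 uint8, red, green, blue); there is no depth.
- cams.get_calibration(name): a dict with "fov_y" (degrees; the focal length in pixels is half the picture's height over the tangent of half this angle, whatever the lens; pixels are square), "cx", "cy" (the principal point, pixels), "dist_coeffs" ([k1, k2, p1, p2, k3] as OpenCV has them; the pictures are not rectified), "world_to_cam" (4x4, takes a point from world to camera coordinates). Camera axes: x right, y up, looking along -z (the intrinsics and any distortion apply to the point x, -y, -z); pixel columns grow to the right and rows downward; lengths in m; the calibration is good to about 2 mm. A picture is of the moment at which its call begins: read the wrist's pose just before it. get_calibration takes no time and is no camera call; for the wrist camera it gives the pose at the moment of the call.
- job.sign_off(): hands the job in; it is judged then, once.
The state is a dict: "clock": time; "joints": joint angles; "dq": joint speeds; "joint_efforts": joint torques, N m; "position": TCP position; "ee_rot": TCP orientation; "force": force on the tool from outside, world axes, zero at the start; "ft_torque": the same for the moment, N m; "width": opening from 0.0 (shut) to 1.0 (fully open); "gripper_force": force on a finger pad.
Only numpy, scipy, OpenCV 4.12 (cv2) and the standard library are available. Lean on these libraries where they do the work, as an engineer would, in place of code of your own. Each camera call takes 0.05 s, during which the arm holds its last target. There are 200 camera calls.

TASK

First clear every spice shaker with a red day dot off the worktop by standing it upright in the red crate. Then stand every shaker with a green day dot upright on a blue pad of its own, in the middle of the pad and turned so that its black spout points the way the pad's yellow arrow points. Leave the jar, the tin and the bowl where they are.

Things in the scene. Friction and masses are not known exactly. Their poses are not given: they have to be found in the camera images.
- shaker_g1: loose spice shaker, 78 mm tall, 0.15-0.3 kg: steel body 60 mm across with green tape, white lid (62 mm across, top at z 50 mm), on the axis a round grip knob 26 mm across, z 50 to 78 mm, with a green day dot on top. Black spout 14 mm wide, z 38 to 50 mm, sticks out along its own +x to 48 mm from the axis. Origin: centre of underside, z up. In date: belongs on a pad. May be absent
- shaker_g2: loose spice shaker, 78 mm tall, 0.15-0.3 kg: steel body 60 mm across with green tape, white lid (62 mm across, top at z 50 mm), on the axis a round grip knob 26 mm across, z 50 to 78 mm, with a green day dot on top. Black spout 14 mm wide, z 38 to 50 mm, sticks out along its own +x to 48 mm from the axis. Origin: centre of underside, z up. In date: belongs on a pad. May be absent
- shaker_g3: loose spice shaker, 78 mm tall, 0.15-0.3 kg: steel body 60 mm across with green tape, white lid (62 mm across, top at z 50 mm), on the axis a round grip knob 26 mm across, z 50 to 78 mm, with a green day dot on top. Black spout 14 mm wide, z 38 to 50 mm, sticks out along its own +x to 48 mm from the axis. Origin: centre of underside, z up. In date: belongs on a pad. May be absent
- shaker_g4: loose spice shaker, 78 mm tall, 0.15-0.3 kg: steel body 60 mm across with green tape, white lid (62 mm across, top at z 50 mm), on the axis a round grip knob 26 mm across, z 50 to 78 mm, with a green day dot on top. Black spout 14 mm wide, z 38 to 50 mm, sticks out along its own +x to 48 mm from the axis. Origin: centre of underside, z up. In date: belongs on a pad. May be absent
- shaker_g5: loose spice shaker, 78 mm tall, 0.15-0.3 kg: steel body 60 mm across with green tape, white lid (62 mm across, top at z 50 mm), on the axis a round grip knob 26 mm across, z 50 to 78 mm, with a green day dot on top. Black spout 14 mm wide, z 38 to 50 mm, sticks out along its own +x to 48 mm from the axis. Origin: centre of underside, z up. In date: belongs on a pad. May be absent
- shaker_r1: loose spice shaker, 78 mm tall, 0.15-0.3 kg: steel body 60 mm across with red tape, white lid (62 mm across, top at z 50 mm), on the axis a round grip knob 26 mm across, z 50 to 78 mm, with a red day dot on top. Black spout 14 mm wide, z 38 to 50 mm, sticks out along its own +x to 48 mm from the axis. Origin: centre of underside, z up. Out of date: belongs in the crate. May be absent
- shaker_r2: loose spice shaker, 78 mm tall, 0.15-0.3 kg: steel body 60 mm across with red tape, white lid (62 mm across, top at z 50 mm), on the axis a round grip knob 26 mm across, z 50 to 78 mm, with a red day dot on top. Black spout 14 mm wide, z 38 to 50 mm, sticks out along its own +x to 48 mm from the axis. Origin: centre of underside, z up. Out of date: belongs in the crate. May be absent
- pad1: fixed round blue service pad, 90 mm in diameter, 4 mm thick, lying on the worktop; a yellow arrow on it points outwards along its own +x. Origin: centre of its underside (worktop level); its top is 4 mm higher
- pad1_arrow (a point): about the tip of the yellow arrow of pad1, 60 mm from the pad's centre, at the pad's top
- pad2: fixed round blue service pad, 90 mm in diameter, 4 mm thick, lying on the worktop; a yellow arrow on it points outwards along its own +x. Origin: centre of its underside (worktop level); its top is 4 mm higher
- pad2_arrow (a point): about the tip of the yellow arrow of pad2, 60 mm from the pad's centre, at the pad's top
- pad3: fixed round blue service pad, 90 mm in diameter, 4 mm thick, lying on the worktop; a yellow arrow on it points outwards along its own +x. Origin: centre of its underside (worktop level); its top is 4 mm higher
- pad3_arrow (a point): about the tip of the yellow arrow of pad3, 60 mm from the pad's centre, at the pad's top
- pad4: fixed round blue service pad, 90 mm in diameter, 4 mm thick, lying on the worktop; a yellow arrow on it points outwards along its own +x. Origin: centre of its underside (worktop level); its top is 4 mm higher
- pad4_arrow (a point): about the tip of the yellow arrow of pad4, 60 mm from the pad's centre, at the pad's top
- pad5: fixed round blue service pad, 90 mm in diameter, 4 mm thick, lying on the worktop; a yellow arrow on it points outwards along its own +x. Origin: centre of its underside (worktop level); its top is 4 mm higher
- pad5_arrow (a point): about the tip of the yellow arrow of pad5, 60 mm from the pad's centre, at the pad's top
- crate: fixed open red plastic crate for out-of-date shakers, 190 mm along its x, 110 mm along its y, 25 mm high, walls and floor 5 mm thick (inside 180 x 100 mm, floor 5 mm up); room for two shakers side by side along x. Origin: centre of its underside
- caper_jar: bystander: green glass jar with a black cap, 68 mm in diameter, 90 mm tall; origin: centre of its underside
- tomato_tin: bystander: tomato tin with a red label, 100 mm in diameter, 110 mm tall; origin: centre of its underside
- bowl: bystander: white bowl, 110 mm in diameter, 50 mm high; origin: centre of its underside
Things that resemble listed ones, but are neither listed nor needed, are in the scene too. What is shaped like the shaker_g1 but orange is not meant.

How it is judged:
By the outcome, as a careful person would: the job done as asked, in the order asked, and still so for the second after the job is handed in, with the robot touching nothing.
Of shaker_g1, shaker_g2, shaker_g3, shaker_g4, shaker_g5 only 4 to 5 are there at a start; the rules pass over those that are not, and their reading is None.
Of shaker_r1, shaker_r2 only 1 to 2 are there at a start; the rules pass over those that are not, and their reading is None.
At some moment in a run one of shaker_g1, shaker_g2, shaker_g3, shaker_g4, shaker_g5, shaker_r1, shaker_r2 may be knocked a few centimetres aside while the robot is not near it.
It also fails if it takes over 210 s, if anything falls off the work surface, if the arm or the gripper's body presses on something with over 40 N, if the wrist force passes 120 N, or if a joint passes its speed limit or range.

## Working session

There is one attempt and no reset: what is moved stays moved. The work goes in short steps, Python scripts to look and compute and a tool call to move; the robot and the scene stay as the last step left them, time stands still between calls to the robot, and variables do not carry over. Pictures are saved under pics/ and viewed, at most 14 in all, crops included, and the job is handed in when it is done.

Besides the shell and the picture viewer there is one more tool, called after ">>>" as name(argument=value, ...), one argument or row to a line, values as JSON. step_arm: Moves the arm, as the interface text tells. Its arguments: {"type":"object","properties":{"steps":{"type":"array","items":{"type":"array","items":{"type":"number"}}},"gripper":{"type":"number"},"force":{"type":"number"}},"required":["steps"]}

```bash
mkdir -p pics; python3 - <<'E'
from cell import observe,cams
import cv2,numpy as np
s=observe();print(s)
for n in ["scene","side","wrist"]:
    c=cams.get_calibration(n);print(n,c)
a=[cams.get_image(n) for n in ["scene","side","wrist"]]
for n,i in zip(["scene","side","wrist"],a): cv2.imwrite(f"pics/{n}0.png",cv2.cvtColor(i,cv2.COLOR_RGB2BGR))
E
```

```text
{'clock': 0.0, 'joints': array([ 1.18542646,  0.4352215 ,  0.0249876 ,  1.57410284, -0.0115932 ,
        1.1340222 , -0.07512176]), 'dq': array([ 4.52059713e-04,  4.09495969e-05,  1.82627260e-03,  5.21252049e-04,
        9.32009080e-04, -6.49752664e-04, -6.99987495e-04]), 'joint_efforts': array([-1.10009249e-03, -6.67848945e+01,  9.83810909e-01, -3.14468372e+01,
       -6.07266021e-02,  4.28500492e-02,  1.54357290e-04]), 'position': array([ 0.17417261, -0.59969487,  0.22594386]), 'ee_rot': array([-3.10872030e+00, -4.42316713e-01,  5.99506716e-04]), 'force': array([-0.01867406,  0.4818718 ,  0.74340782]), 'ft_torque': array([-0.04310203, -0.04939886,  0.05332474]), 'gripper_force': 0.0, 'width': 0.9964685635918298}
scene {'fov_y': 50.611205293135356, 'cx': 280.084453138651, 'cy': 216.80317010506815, 'dist_coeffs': array([-0.02148472,  0.        ,  0.        ,  0.        ,  0.        ]), 'world_to_cam': array([[-0.90765489,  0.41941116,  0.01602745,  0.51513743],
       [-0.34380632, -0.76485575,  0.54478702,  0.16597896],
       [ 0.24074844,  0.48896827,  0.83842127, -1.37792553],
  
[... 229 characters left out ...]
   ]), 'world_to_cam': array([[-0.78488023, -0.61963303, -0.00423338,  0.44547581],
       [ 0.43951675, -0.56151941,  0.70108558, -0.27647269],
       [-0.43679291,  0.54840757,  0.71306458, -1.01845725],
       [ 0.        ,  0.        ,  0.        ,  1.        ]])}
wrist {'fov_y': 67.4787161498942, 'cx': 282.73858107043156, 'cy': 205.91461428130626, 'dist_coeffs': array([0.02328564, 0.        , 0.        , 0.        , 0.        ]), 'world_to_cam': array([[ 0.2782622 , -0.96050452, -0.00109928, -0.62407692],
       [ 0.92106759,  0.26716138, -0.2833007 ,  0.03494439],
       [ 0.27240529,  0.07781937,  0.9590305 , -0.39146595],
       [ 0.        ,  0.        ,  0.        ,  1.        ]])}
```

View pics/scene0.png

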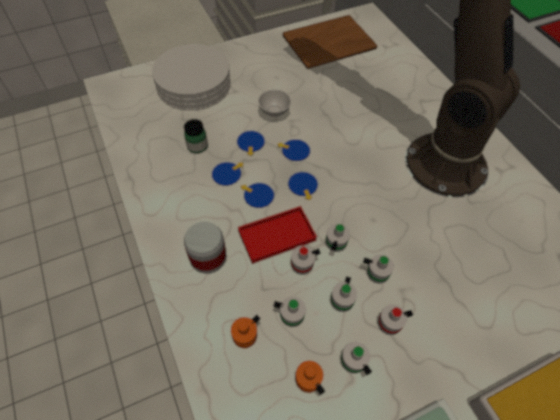

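View pics/side0.png

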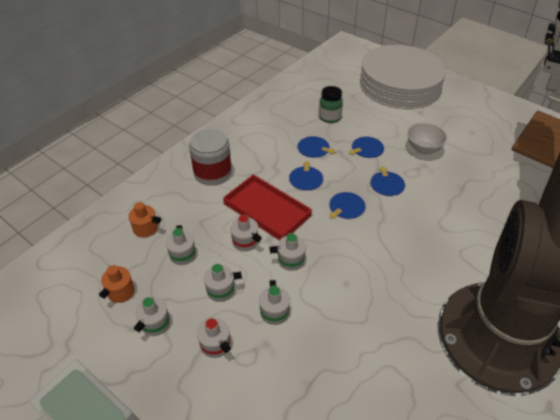

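Scene: five green-dot shakers at (339,231), (382,263), (344,291), (292,306) and (357,353). Two red-dot ones are at (303,254) and (396,314). There are also two orange decoys, five pads near (260,165) and the crate at (278,234). The side view agrees.

```bash
cat > h.py <<'E'
import cv2,numpy as np
from cell import observe,cams
def grab(n):
    c=cams.get_calibration(n); return cams.get_image(n),c
def ray(c,px,z):
    f=210/np.tan(np.radians(c["fov_y"]/2)); K=np.array([[f,0,c["cx"]],[0,f,c["cy"]],[0,0,1]])
    p=cv2.undistortPoints(np.array(px,float).reshape(-1,1,2),K,np.array(c["dist_coeffs"]))[:,0]
    W=c["world_to_cam"]; R=W[:3,:3]; o=-R.T@W[:3,3]
    d=np.c_[p[:,0],-p[:,1],-np.ones(len(p))]@R
    return (o+d*((z-o[2])/d[:,2])[:,None])[:,:2]
def blobs(m,amin,amax=1e9):
    n,l,s,ce=cv2.connectedComponentsWithStats(m.astype(np.uint8))
    return [(ce[i],s[i,4]) for i in range(1,n) if amin<=s[i,4]<=amax]
def masks(im):
    H,S,V=cv2.split(cv2.cvtColor(im,cv2.COLOR_RGB2HSV))
    return dict(green=(H>45)&(H<85)&(S>120)&(V>50),red=((H<5)|(H>172))&(S>150)&(V>60),blue=(H>100)&(H<130)&(S>150)&(V>50),
      yellow=(H>18)&(H<34)&(S>110)&(V>90),black=(V<60))
E
python3 - <<'E'
from h import *
np.set_printoptions(precision=4,suppress=True)
for n in ["scene","side"]:
    im,c=grab(n);m=masks(im);print(n)
    for k,z,a in [("green",.078,8),("red",.078,8),("blue",.004,60),("yellow",.004,5),("black",.046,8)]:
        for b,ar in blobs(m[k],a,4000):
            p=ray(c,[b],z)[0]
            if -.1<p[0]<.9 and abs(p[1])<1: print(k,b.round(1),ar,p)
E
```

```text
scene
green [199.9 137.1] 14 [ 0.6743 -0.3396]
green [188.8 137.8] 11 [ 0.705  -0.3504]
green [193.8 139.1] 10 [ 0.6932 -0.3395]
green [339.5 227.6] 23 [0.4487 0.1075]
green [383.6 259.6] 31 [0.3938 0.2347]
green [345.9 288.4] 39 [0.5174 0.2633]
green [293.  303.7] 40 [0.6493 0.2459]
green [358.  351.2] 51 [0.5669 0.4056]
red [276.4 233.9] 2485 [0.6059 0.0575]
red [303.2 250.7] 39 [0.5651 0.1296]
red [203.  265.3] 49 [0.807 0.065]
red [396.5 311.8] 52 [0.4392 0.3637]
blue [250.3 140.2] 337 [ 0.5187 -0.3317]
blue [296.4 150.2] 358 [ 0.4029 -0.2344]
blue [225.3 173.9] 403 [ 0.6399 -0.2366]
blue [302.2 182.9] 424 [ 0.4437 -0.1114]
blue [259.2 195.4] 458 [ 0.5784 -0.1217]
yellow [282.2 145.1] 30 [ 0.4347 -0.2718]
yellow [250.  151.4] 29 [ 0.5377 -0.2888]
yellow [238.3 165.2] 32 [ 0.5918 -0.2521]
yellow [245.4 187.8] 37 [ 0.6045 -0.1639]
yellow [307.4 194.9] 38 [ 0.4491 -0.0657]
yellow [530.8 396.2] 2911 [0.2376 0.6473]
black [304.4  49.4] 184 [ 0.1834 -0.6239]
black [194.1 131. ] 371 [ 0.6761 -0.4017]
black [332.8 245.4] 72 [0.478  0.1327]
black [217.6 259.7] 162 [0.766  0.0483]
black [3
[... 1110 characters left out ...]
 0.5796 -0.1245]
blue [387.5 183.8] 536 [ 0.4037 -0.2374]
blue [347.7 204.5] 602 [ 0.4439 -0.1131]
yellow [328.8 149.9] 33 [ 0.5967 -0.2547]
yellow [353.8 150.9] 32 [ 0.5408 -0.2932]
yellow [306.2 165.3] 31 [ 0.6082 -0.1661]
yellow [383.2 170.4] 36 [ 0.438  -0.2746]
yellow [334.5 213.5] 46 [ 0.4525 -0.0683]
black [331.1  94.1] 258 [ 0.7094 -0.427 ]
black [156.  219.7] 50 [0.7417 0.2326]
black [179.2 226.4] 9 [0.6849 0.2138]
black [256.  237.4] 53 [0.5284 0.1314]
black [273.7 249.5] 44 [0.4766 0.1342]
black [236.9 275.2] 40 [0.4937 0.2341]
black [272.  282.7] 22 [0.4251 0.204 ]
black [104.2 292.9] 56 [0.6758 0.4363]
black [139.2 326.2] 67 [0.5612 0.4424]
black [224.8 346.6] 78 [0.4033 0.3709]
```

View pics/wrist0.png

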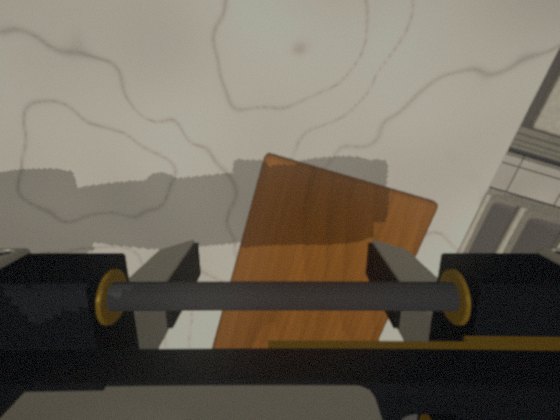

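>>> step_arm(
  steps=[
    [20, 25, 12, 0, 0, 0.055],
    [20, 25, 12, 0, 0, 0.055],
    [20, 25, 12, 0, 0, 0.055],
    [20, 25, 12, 0, 0, 0.055],
    [20, 25, 12, 0, 0, 0.055],
    [20, 25, 12, 0, 0, 0.055],
    [20, 25, 12, 0, 0, 0.055],
    [20, 25, 12, 0, 0, 0.055],
    [20, 25, 12, 0, 0, 0.055],
    [20, 25, 12, 0, 0, 0.055],
    [20, 25, 12, 0, 0, 0.055],
    [20, 25, 12, 0, 0, 0.055],
    [20, 25, 12, 0, 0, 0.055],
    [0, 0, 0, 0, 0, 0],
    [0, 0, 0, 0, 0, 0],
  ],
  gripper=0.6,
)

```text
clock: 1.5
position: [0.4357, -0.2735, 0.3834]
ee_rot: [2.755, 1.508, 0.002]
force: [-1.0, -0.6, -0.7]
width: 0.599
gripper_force: 0.0
```

```bash
python3 - <<'E'
from h import *
print(observe()["joints"],observe()["position"])
im,c=grab("wrist");cv2.imwrite("pics/w1.png",im[:,:,::-1]);m=masks(im)
for k,z,a in [("green",.078,8),("red",.078,8),("blue",.004,60),("yellow",.004,5)]:
    for b,ar in blobs(m[k],a): print(k,b.round(1),ar,ray(c,[b],z)[0].round(4))
E
```

```text
[ 0.70881162  0.18162139 -0.30481915  1.55218137  0.05459336  1.41481022
 -0.16869712] [ 0.43574175 -0.27348193  0.38337045]
blue [309.1  26.2] 2521 [ 0.5793 -0.1251]
blue [231.9  69.9] 2375 [ 0.4453 -0.1116]
blue [380.2  70.1] 2336 [ 0.6417 -0.238 ]
blue [254.3 148.3] 1531 [ 0.4065 -0.2315]
blue [344.4 157.8] 1165 [ 0.527  -0.3276]
yellow [217.5  39.7] 207 [ 0.4515 -0.0652]
yellow [337.2  38.7] 202 [ 0.6068 -0.163 ]
yellow [358.2  94.7] 175 [ 0.5953 -0.2513]
yellow [339.8 134.4] 152 [ 0.5397 -0.2897]
yellow [282.  158.7] 138 [ 0.4366 -0.2714]
yellow [394.7 295.6] 152 [ 0.4773 -0.6131]
yellow [170.2 298.1] 137 [ 0.1079 -0.3821]
```

View pics/w1.png

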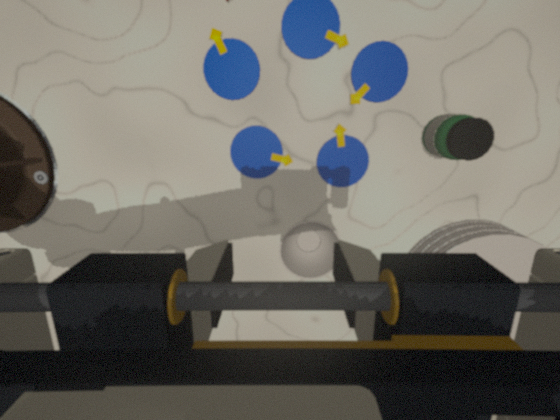

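The wrist view shows the five pads with their arrows, at the same positions the fixed cameras gave. Now over to the shakers and crate.

>>> step_arm(
  steps=[
    [4, 30, 1, 0, 0, 0.05],
    [4, 30, 1, 0, 0, 0.05],
    [4, 30, 1, 0, 0, 0.05],
    [4, 30, 1, 0, 0, 0.05],
    [4, 30, 1, 0, 0, 0.05],
    [4, 30, 1, 0, 0, 0.05],
    [4, 30, 1, 0, 0, 0.05],
    [4, 30, 1, 0, 0, 0.05],
    [4, 30, 1, 0, 0, 0.05],
    [4, 30, 1, 0, 0, 0.05],
    [4, 30, 1, 0, 0, 0.05],
    [4, 30, 1, 0, 0, 0.05],
    [4, 30, 1, 0, 0, 0.05],
    [0, 0, 0, 0, 0, 0],
    [0, 0, 0, 0, 0, 0],
  ],
)

```text
clock: 2.8
position: [0.4863, 0.115, 0.3951]
ee_rot: [-2.133, -2.306, 0.001]
force: [0.6, -0.5, 0.1]
width: 0.596
gripper_force: 0.0
```

```bash
python3 - <<'E'
from h import *
print(observe()["joints"],observe()["position"])
im,c=grab("wrist");cv2.imwrite("pics/w2.png",im[:,:,::-1]);m=masks(im)
for k,z,a in [("green",.078,30),("red",.078,30),("black",.047,30)]:
    for b,ar in blobs(m[k],a): print(k,b.round(1),ar,ray(c,[b],z)[0].round(4))
E
```

```text
[ 0.21241576  0.19732364 -0.66795395  1.53643872  0.12223847  1.45144061
 -0.38306506] [0.48631441 0.11495575 0.39507063]
green [314.7  60.2] 159 [0.5192 0.2638]
green [224.2  75. ] 173 [0.395  0.2353]
green [407.2  81.5] 161 [0.6515 0.2461]
green [259.  168.4] 102 [0.4507 0.1078]
red [336.2 160.1] 134 [0.5663 0.1293]
red [336.2 214.8] 6009 [0.5773 0.043 ]
red [423.7 246.1] 31 [7.258e-01 7.000e-04]
black [456.5  98.1] 106 [0.7409 0.2318]
black [414.6 105. ] 32 [0.6802 0.2176]
black [ 59.6 188.5] 490 [0.1258 0.0434]
black [ 26.3 209.3] 4264 [0.0674 0.0032]
black [218.  275.2] 856 [ 0.3861 -0.0963]
black [348.6 288.2] 1563 [ 0.6234 -0.1043]
black [457.  296.6] 10894 [ 0.8214 -0.1052]
black [247.4 351.3] 41028 [ 0.4464 -0.2562]
black [259.3 290.7] 82 [ 0.4618 -0.1221]
```

View pics/w2.png

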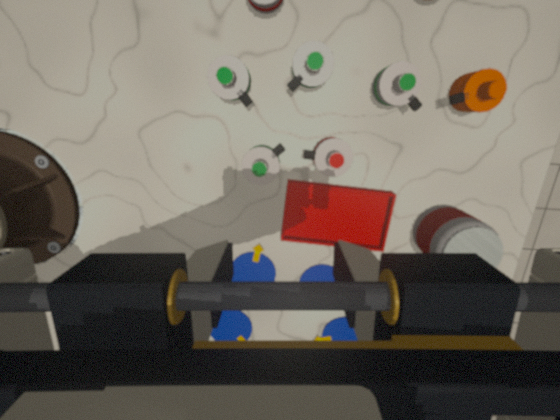

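The wrist view shows the crate with corners near (288,180), (395,192), (386,250) and (281,240). A red shaker stands right beside it at (336,160), and the greens are above.

```bash
cat >> h.py <<'E'
def shakers(names=("scene","side")):
    for n in names:
        im,c=grab(n); m=masks(im); H,S,V=cv2.split(cv2.cvtColor(im,cv2.COLOR_RGB2HSV))
        bl=[ray(c,[b],.046)[0] for b,a in blobs((V<75)&(S<140),8,500)]
        print(n)
        for k in ("green","red"):
            for b,ar in blobs(m[k],15,400):
                p=ray(c,[b],.078)[0]
                for q in bl:
                    d=q-p
                    if .028<np.hypot(*d)<.05: print(" ",k,ar,p.round(4),"spout",round(np.degrees(np.arctan2(d[1],d[0])),1),round(np.hypot(*d),3))
E
python3 - <<'E'
from h import *
for n in ["wrist","scene","side"]:
    im,c=grab(n);m=masks(im)["red"].astype(np.uint8)
    m=cv2.morphologyEx(m,cv2.MORPH_OPEN,np.ones((9,9)))
    k=max(cv2.findContours(m,0,2)[0],key=cv2.contourArea)
    (cx,cy),(w,h),a=cv2.minAreaRect((ray(c,k[:,0],.025)*1000).astype(np.float32))
    bx=cv2.boxPoints(((cx,cy),(w,h),a));print(n,cx,cy,w,h,a,bx.round().tolist())
shakers(("wrist","scene","side"))
E
```

```text
wrist 588.6220703125 23.39221954345703 109.53389739990234 185.25146484375 87.79280853271484 [[494.0, -28.0], [679.0, -35.0], [683.0, 75.0], [498.0, 82.0]]
scene 590.1051635742188 28.203426361083984 114.38140869140625 186.76072692871094 87.49762725830078 [[494.0, -25.0], [681.0, -33.0], [686.0, 81.0], [499.0, 89.0]]
side 583.8236083984375 28.56171417236328 120.29407501220703 197.19741821289062 87.64253997802734 [[483.0, -27.0], [680.0, -36.0], [685.0, 85.0], [488.0, 93.0]]
wrist
  green 163 [0.5193 0.2637] spout -130.6 0.039
  green 177 [0.3949 0.2351] spout -46.3 0.038
  green 164 [0.6513 0.2461] spout -42.6 0.038
  green 111 [0.4506 0.1072] spout 45.7 0.039
  red 136 [0.5663 0.1294] spout 177.7 0.038
scene
  green 28 [0.4484 0.1067] spout 44.0 0.039
  green 31 [0.3941 0.2345] spout -45.0 0.036
  green 31 [0.3941 0.2345] spout 32.6 0.037
  green 38 [0.5175 0.2632] spout -131.9 0.039
  green 38 [0.5175 0.2632] spout 37.4 0.035
  green 39 [0.6492 0.2457] spout -39.4 0.038
  green 39 [0.6492 0.2457] spout 55.5 0.035
  green 49 [0.5669 0.4056] spout 16.5 0.034
  green 49 [0.5669 0.4056] 
[... 206 characters left out ...]
.6532 0.2427] spout -41.6 0.043
  green 42 [0.6532 0.2427] spout 170.6 0.046
  green 40 [0.452  0.1049] spout 48.2 0.038
  green 20 [0.5901 0.284 ] spout -62.6 0.038
  green 21 [0.4099 0.1625] spout 70.9 0.044
  green 43 [0.5206 0.2616] spout -134.0 0.039
  green 43 [0.5206 0.2616] spout 169.0 0.043
  green 54 [0.3966 0.2328] spout -45.6 0.04
  green 54 [0.3966 0.2328] spout 159.5 0.042
  green 23 [0.4694 0.3045] spout -75.0 0.036
  green 52 [0.5691 0.4045] spout 179.4 0.041
  green 52 [0.5691 0.4045] spout 102.1 0.039
  green 23 [0.3565 0.2813] spout -88.9 0.034
  green 28 [0.5117 0.4318] spout -59.0 0.031
  red 76 [0.4418 0.3623] spout 168.0 0.039
  red 35 [0.3985 0.4023] spout -81.4 0.032
```

>>> step_arm(
  steps=[
    [10, 2, -28, 0, 0, 0],
    [10, 2, -28, 0, 0, 0],
    [10, 2, -28, 0, 0, 0],
    [10, 2, -28, 0, 0, 0],
    [10, 2, -28, 0, 0, 0],
    [10, 2, -28, 0, 0, 0],
    [10, 2, -28, 0, 0, 0],
    [9.5, 0, -24, 0, 0, 0],
    [0, 0, -30, 0, 0, 0],
    [0, 0, -30, 0, 0, 0],
    [0, 0, -30, 0, 0, 0],
    [0, 0, -15, 0, 0, 0],
    [0, 0, -15, 0, 0, 0],
    [0, 0, 0, 0, 0, 0],
    [0, 0, 0, 0, 0, 0],
  ],
  gripper=0.6,
)

```text
clock: 4.4
position: [0.5656, 0.1283, 0.0554]
ee_rot: [-2.135, -2.304, 0.002]
force: [0.6, -0.2, -0.3]
width: 0.6
gripper_force: 0.0
```

>>> step_arm(
  steps=[
    [0, 0, 0, 0, 0, 0],
    [0, 0, 0, 0, 0, 0],
    [0, 0, 0, 0, 0, 0],
    [0, 0, 0, 0, 0, 0],
    [0, 0, 0, 0, 0, 0],
    [0, 0, 0, 0, 0, 0],
    [0, 0, 0, 0, 0, 0],
    [0, 0, 0, 0, 0, 0],
  ],
  gripper=0,
  force=25,
)

```text
clock: 5.07
position: [0.5661, 0.1288, 0.0562]
ee_rot: [2.134, 2.305, 0.001]
force: [-1.2, -1.1, 6.2]
width: 0.274
gripper_force: 25.0
```

>>> step_arm(
  steps=[
    [0, 0, 15, 0, 0, 0],
    [0, 0, 20, 0, 0, 0],
    [0, 0, 20, 0, 0, 0],
    [-3, -10, 5, 0, 0, 0],
    [-4, -20, 0, 0, 0, 0],
    [-4, -20, 0, 0, 0, 0],
    [-4, -20, 0, 0, 0, 0],
    [-4, -20, 0, 0, 0, 0],
    [-2.5, -10, 0, 0, 0, 0],
    [0, 0, 0, 0, 0, 0],
    [0, 0, -15, 0, 0, 0],
    [0, 0, -20, 0, 0, 0],
    [0, 0, -10, 0, 0, 0],
    [0, 0, -6, 0, 0, 0],
    [0, 0, -3, 0, 0, 0],
    [0, 0, 0, 0, 0, 0],
    [0, 0, 0, 0, 0, 0],
  ],
)

```text
clock: 6.48
position: [0.5447, 0.0295, 0.0621]
ee_rot: [2.133, 2.306, 0.001]
force: [0.7, 0.6, -1.6]
width: 0.273
gripper_force: 25.0
```

>>> step_arm(
  steps=[
    [0, 0, 0, 0, 0, 0],
    [0, 0, 0, 0, 0, 0],
    [0, 0, 0, 0, 0, 0],
    [0, 0, 20, 0, 0, 0],
    [0, 0, 35, 0, 0, 0],
    [0, 0, 35, 0, 0, 0],
    [-8, 25, 15, 0, 0, 0.05],
    [-8, 28, 0, 0, 0, 0.05],
    [-8, 28, 0, 0, 0, 0.05],
    [-8, 28, 0, 0, 0, 0.05],
    [-8, 28, 0, 0, 0, 0.05],
    [-8, 28, 0, 0, 0, 0.05],
    [-8, 28, 0, 0, 0, 0.05],
    [-8, 28, 0, 0, 0, 0.05],
    [-8, 28, 0, 0, 0, 0.05],
    [-8, 28, 0, 0, 0, 0.05],
    [0, 0, 0, 0, 0, 0],
    [0, 0, 0, 0, 0, 0],
  ],
  gripper=0.6,
)

```text
clock: 7.98
position: [0.4635, 0.3078, 0.1671]
ee_rot: [-1.493, -2.764, -0.002]
force: [0.9, -1.7, -0.1]
width: 0.6
gripper_force: 0.0
```

```bash
python3 - <<'E'
from h import *
shakers(("wrist","scene","side"))
im,c=grab("side");cv2.imwrite("pics/s1.png",im[:,:,::-1])
print(observe()["position"],observe()["joints"])
E
```

```text
wrist
  green 119 [0.5164 0.2682] spout 158.8 0.033
  green 119 [0.5164 0.2682] spout 107.1 0.033
scene
  green 26 [0.4487 0.107 ] spout 47.0 0.038
  green 39 [0.5174 0.263 ] spout -132.7 0.036
  green 39 [0.5174 0.263 ] spout 44.1 0.035
  green 37 [0.649  0.2456] spout -39.1 0.039
  green 37 [0.649  0.2456] spout 56.6 0.036
  green 50 [0.5667 0.4057] spout 14.4 0.034
  green 50 [0.5667 0.4057] spout 97.9 0.038
  red 51 [0.4394 0.3638] spout 168.9 0.038
  red 51 [0.4394 0.3638] spout -5.1 0.037
side
  green 34 [0.4518 0.1047] spout 49.3 0.039
  green 43 [0.5206 0.262 ] spout -133.4 0.037
  green 53 [0.3968 0.2328] spout -46.8 0.04
  green 50 [0.5693 0.4043] spout 102.5 0.039
  red 73 [0.4419 0.3623] spout 168.1 0.039
  red 33 [0.3976 0.4019] spout -79.2 0.032
[0.46506944 0.30436938 0.16664345] [-0.1285714   0.49775236 -0.76830063  1.77349158  0.3976905   1.03255381
 -0.47029732]
```

View pics/s1.png

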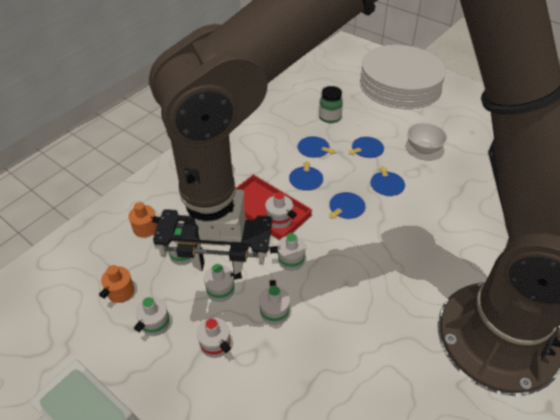

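R1 stands in the crate at (279,205) and nothing else has moved. Next is R2.

>>> step_arm(
  steps=[
    [-8, 19, 0, 0, 0, 0.05],
    [-8, 19, 0, 0, 0, 0.05],
    [-8, 20, -10, 0, 0, 0.05],
    [0, 0, -30, 0, 0, 0],
    [0, 0, -30, 0, 0, 0],
    [0, 0, -25, 0, 0, 0],
    [0, 0, -16, 0, 0, 0],
    [0, 0, 0, 0, 0, 0],
    [0, 0, 0, 0, 0, 0],
  ],
)

```text
clock: 8.93
position: [0.4406, 0.3627, 0.0554]
ee_rot: [-1.288, -2.865, 0.002]
force: [0.3, 0.2, 0.6]
width: 0.601
gripper_force: 0.0
```

>>> step_arm(
  steps=[
    [0, 0, 0, 0, 0, 0],
    [0, 0, 0, 0, 0, 0],
    [0, 0, 0, 0, 0, 0],
    [0, 0, 0, 0, 0, 0],
    [0, 0, 0, 0, 0, 0],
    [0, 0, 0, 0, 0, 0],
    [0, 0, 0, 0, 0, 0],
    [0, 0, 15, 0, 0, 0],
    [0, 0, 35, 0, 0, 0],
    [0, 0, 35, 0, 0, 0],
    [0, 0, 25, 0, 0, 0],
    [0, 0, 0, 0, 0, 0],
  ],
  gripper=0,
)

```text
clock: 9.93
position: [0.4417, 0.3664, 0.1709]
ee_rot: [1.285, 2.864, 0.011]
force: [1.0, 1.7, -1.3]
width: 0.275
gripper_force: 25.0
```

>>> step_arm(
  steps=[
    [6, -11, 0, 0, 0, -0.09],
    [13, -23, 0, 0, 0, -0.09],
    [13, -23, 0, 0, 0, -0.09],
    [13, -23, 0, 0, 0, -0.09],
    [13, -23, 0, 0, 0, -0.09],
    [13, -23, 0, 0, 0, -0.09],
    [13, -23, 0, 0, 0, -0.09],
    [13, -23, 0, 0, 0, -0.09],
    [13, -23, 0, 0, 0, -0.09],
    [13, -23, 0, 0, 0, -0.09],
    [13, -23, 0, 0, 0, -0.09],
    [13, -23, 0, 0, 0, -0.09],
    [13, -23, 0, 0, 0, -0.09],
    [13, -23, 0, 0, 0, -0.09],
    [13, -23, 0, 0, 0, -0.09],
    [6, -5, 0, 0, 0, 0],
    [0, 0, 0, 0, 0, 0],
    [0, 0, 0, 0, 0, 0],
    [0, 0, 0, 0, 0, 0],
  ],
)

```text
clock: 11.52
position: [0.6335, 0.0275, 0.1652]
ee_rot: [-2.792, -1.437, 0.001]
force: [0.1, -0.2, -2.0]
width: 0.277
gripper_force: 25.0
```

```bash
python3 - <<'E'
from h import *
im,c=grab("scene");cv2.imwrite("pics/s2.png",cv2.resize(im[120:400,130:450,::-1],None,fx=2,fy=2))
o=observe();print(o["position"],o["ee_rot"],o["joints"])
shakers()
E
```

```text
[0.63352925 0.02765482 0.16543732] [-2.79230711e+00 -1.43715136e+00  6.35174259e-04] [ 0.14730837  0.54093097 -0.41400199  1.59602647  0.2391433   1.05593181
 -0.95269757]
scene
  green 23 [0.4489 0.1073] spout 44.3 0.038
  green 30 [0.3943 0.2351] spout -45.9 0.037
  green 30 [0.3943 0.2351] spout 31.4 0.037
  green 38 [0.5175 0.2632] spout -131.9 0.039
  green 38 [0.5175 0.2632] spout 35.1 0.036
  green 37 [0.649  0.2456] spout -39.0 0.038
  green 37 [0.649  0.2456] spout 54.3 0.036
  green 51 [0.5666 0.4055] spout 20.4 0.034
  green 51 [0.5666 0.4055] spout 97.7 0.038
  red 41 [ 0.6053 -0.0427] spout 91.1 0.046
  red 205 [0.8001 0.0644] spout -67.8 0.044
side
  green 41 [0.6529 0.2428] spout -41.5 0.043
  green 41 [0.6529 0.2428] spout 169.0 0.046
  green 38 [0.4522 0.105 ] spout 49.2 0.038
  green 38 [0.4522 0.105 ] spout 157.9 0.045
  green 19 [0.5911 0.2861] spout -64.3 0.038
  green 45 [0.5203 0.2618] spout -132.9 0.037
  green 45 [0.5203 0.2618] spout 168.8 0.042
  green 52 [0.3965 0.233 ] spout -46.1 0.04
  green 17 [0.4696 0.3057] spout -75.8 0.037
  green 52 [0.5691 0.4045] spout -178.9 0.041
  green 52 [0.5691 0.4045] spout 102.4 0.039
  green 27 [0.5125 0.4334] spout -62.3 0.034
  green 27 [0.5125 0.4334] spout 10.5 0.049
```

View pics/s2.png

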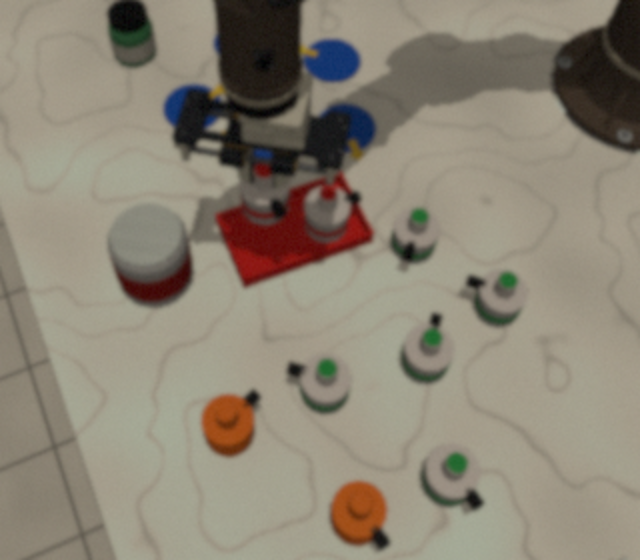

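R1 sits in the crate, and R2 is held over the other slot with its spout at 90°. Lowering.

>>> step_arm(
  steps=[
    [0, -2, -15, 0, 0, 0],
    [0, 0, -35, 0, 0, 0],
    [0, 0, -30, 0, 0, 0],
    [0, 0, -15, 0, 0, 0],
    [0, 0, -6, 0, 0, 0],
    [0, 0, -3, 0, 0, 0],
    [0, 0, 0, 0, 0, 0],
    [0, 0, 0, 0, 0, 0],
  ],
)

```text
clock: 12.33
position: [0.6351, 0.0245, 0.0629]
ee_rot: [2.794, 1.434, 0.003]
force: [0.9, 0.8, -2.3]
width: 0.277
gripper_force: 25.0
```

>>> step_arm(
  steps=[
    [0, 0, 0, 0, 0, 0],
    [0, 0, 0, 0, 0, 0],
    [0, 0, 0, 0, 0, 0],
    [0, 0, 20, 0, 0, 0],
    [0, 0, 35, 0, 0, 0],
    [0, 0, 35, 0, 0, 0],
    [0, 0, 15, 0, 0, 0],
    [0, 0, 0, 0, 0, 0],
  ],
  gripper=0.6,
)

```text
clock: 13.0
position: [0.6371, 0.0245, 0.1719]
ee_rot: [2.793, 1.432, 0.012]
force: [0.9, 0.3, 0.5]
width: 0.6
gripper_force: 0.0
```

```bash
python3 - <<'E'
from h import *
o=observe();print(o["position"],o["ee_rot"])
E
```

```text
[0.63709871 0.02449265 0.17187816] [2.79288951 1.43210403 0.01190242]
```

>>> step_arm(
  steps=[
    [2, 15, 0, 0, 0, 0.06],
    [2, 28, 0, 0, 0, 0.06],
    [2, 28, 0, 0, 0, 0.06],
    [2, 28, 0, 0, 0, 0.06],
    [2, 28, 0, 0, 0, 0.06],
    [2, 28, 0, 0, 0, 0.06],
    [2, 28, 0, 0, 0, 0.06],
    [2, 28, 0, 0, 0, 0.06],
    [1, 9, 0, 0, 0, 0],
    [0, 0, 0, 0, 0, 0],
    [0, 0, 0, 0, 0, 0],
    [0, 0, 0, 0, 0, 0],
  ],
)

```text
clock: 14.0
position: [0.6518, 0.2415, 0.1663]
ee_rot: [2.376, 2.053, -0.002]
force: [-0.5, -0.7, 0.2]
width: 0.595
gripper_force: 0.0
```

```bash
python3 - <<'E'
from h import *
o=observe();print(o["position"],o["ee_rot"])
shakers()
im,c=grab("side");cv2.imwrite("pics/s3.png",cv2.resize(im[120:400,80:400,::-1],None,fx=2,fy=2))
E
```

```text
[0.65179945 0.24147359 0.16629679] [ 2.37637033e+00  2.05287413e+00 -1.99737041e-03]
scene
  green 29 [0.394  0.2351] spout -45.9 0.037
  green 29 [0.394  0.2351] spout 24.3 0.038
  green 37 [0.5177 0.2633] spout -131.9 0.04
  green 37 [0.5177 0.2633] spout 24.6 0.038
  green 37 [0.649  0.2456] spout -41.4 0.038
  green 49 [0.5666 0.4056] spout 11.5 0.035
  green 49 [0.5666 0.4056] spout 97.7 0.038
  red 241 [0.7946 0.0645] spout -175.5 0.029
side
  green 41 [0.6535 0.2427] spout -41.2 0.043
  green 41 [0.6535 0.2427] spout 174.2 0.046
  green 39 [0.4518 0.1047] spout 48.2 0.039
  green 18 [0.5911 0.2855] spout -66.3 0.042
  green 45 [0.5208 0.2614] spout -133.8 0.037
  green 45 [0.5208 0.2614] spout 172.5 0.043
  green 52 [0.3965 0.233 ] spout -45.6 0.04
  green 19 [0.468  0.3037] spout -74.4 0.038
  green 52 [0.5691 0.4045] spout -173.7 0.041
  green 52 [0.5691 0.4045] spout 102.0 0.039
  green 27 [0.5131 0.4349] spout -66.0 0.038
  green 27 [0.5131 0.4349] spout 9.1 0.049
  red 32 [0.6412 0.0175] spout 95.2 0.039
```

View pics/s3.png

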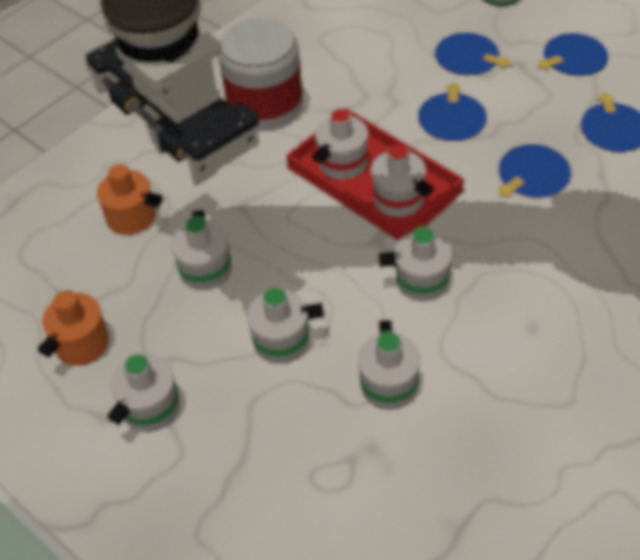

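Both reds are upright in the crate. Picking shaker D.

>>> step_arm(
  steps=[
    [0, 3, -15, 0, 0, 0],
    [0, 0, -35, 0, 0, 0],
    [0, 0, -30, 0, 0, 0],
    [0, 0, -20, 0, 0, 0],
    [0, 0, -11, 0, 0, 0],
    [0, 0, 0, 0, 0, 0],
    [0, 0, 0, 0, 0, 0],
  ],
)

```text
clock: 14.73
position: [0.6517, 0.2464, 0.0562]
ee_rot: [2.375, 2.056, 0.0]
force: [0.8, 0.6, 1.6]
width: 0.601
gripper_force: 0.0
```

>>> step_arm(
  steps=[
    [0, 0, 0, 0, 0, 0],
    [0, 0, 0, 0, 0, 0],
    [0, 0, 0, 0, 0, 0],
    [0, 0, 0, 0, 0, 0],
    [0, 0, 0, 0, 0, 0],
    [0, 0, 0, 0, 0, 0],
    [0, 0, 0, 0, 0, 0],
    [0, 0, 15, 0, 0, 0],
    [0, 0, 35, 0, 0, 0],
    [0, 0, 35, 0, 0, 0],
    [0, 0, 25, 0, 0, 0],
    [0, 0, 0, 0, 0, 0],
    [0, 0, 0, 0, 0, 0],
  ],
  gripper=0,
)

```text
clock: 15.82
position: [0.6521, 0.2471, 0.1671]
ee_rot: [2.374, 2.056, 0.004]
force: [0.2, -0.2, -2.9]
width: 0.274
gripper_force: 25.0
```

>>> step_arm(
  steps=[
    [-5.5, -15, 0, 0, 0, -0.02],
    [-5.5, -29, 0, 0, 0, -0.02],
    [-5.5, -29, 0, 0, 0, -0.02],
    [-5.5, -29, 0, 0, 0, -0.02],
    [-5.5, -29, 0, 0, 0, -0.02],
    [-5.5, -29, 0, 0, 0, -0.02],
    [-5.5, -29, 0, 0, 0, -0.02],
    [-5.5, -29, 0, 0, 0, -0.02],
    [-5.5, -29, 0, 0, 0, -0.02],
    [-5.5, -29, 0, 0, 0, -0.02],
    [-5.5, -29, 0, 0, 0, -0.02],
    [-5.5, -29, 0, 0, 0, -0.02],
    [-5.5, -29, 0, 0, 0, -0.01],
    [-1, -6, 0, 0, 0, 0],
    [0, 0, 0, 0, 0, 0],
    [0, 0, 0, 0, 0, 0],
    [0, 0, 0, 0, 0, 0],
  ],
)

```text
clock: 17.23
position: [0.5787, -0.1203, 0.165]
ee_rot: [-2.609, -1.747, 0.0]
force: [0.7, 0.3, -1.7]
width: 0.273
gripper_force: 25.0
```

```bash
python3 - <<'E'
from h import *
o=observe();print(o["position"],o["ee_rot"],o["force"])
shakers(("side","scene"))
E
```

```text
[ 0.57867953 -0.12028712  0.16495883] [-2.60927732e+00 -1.74650971e+00  2.18110261e-04] [ 0.72908854  0.34283263 -1.71701735]
side
  green 38 [0.4519 0.1053] spout 48.5 0.038
  green 38 [0.4519 0.1053] spout 156.5 0.045
  green 45 [0.5205 0.2616] spout -133.2 0.038
  green 45 [0.5205 0.2616] spout 167.9 0.043
  green 54 [0.3966 0.2328] spout -45.9 0.04
  green 54 [0.3966 0.2328] spout 158.9 0.042
  green 21 [0.4692 0.3042] spout -74.2 0.035
  green 54 [0.5694 0.4044] spout 176.7 0.042
  green 54 [0.5694 0.4044] spout 103.1 0.039
  green 19 [0.3549 0.2809] spout -86.2 0.033
  green 31 [0.5125 0.4331] spout -59.7 0.03
  green 31 [0.5125 0.4331] spout 10.8 0.049
  red 33 [0.6411 0.0172] spout 94.9 0.039
scene
  green 16 [ 0.6809 -0.3402] spout -93.8 0.048
  green 24 [0.449  0.1076] spout 45.4 0.037
  green 31 [0.3939 0.2349] spout -45.8 0.037
  green 31 [0.3939 0.2349] spout 31.4 0.037
  green 36 [0.5178 0.2635] spout -131.8 0.04
  green 36 [0.5178 0.2635] spout 38.4 0.035
  green 51 [0.5669 0.4056] spout 21.9 0.033
  green 51 [0.5669 0.4056] spout 97.7 0.038
  red 149 [0.8037 0.0636] spout -120.6 0.042
```

>>> step_arm(
  steps=[
    [0, -1, -15, 0, 0, 0],
    [0, 0, -35, 0, 0, 0],
    [0, 0, -30, 0, 0, 0],
    [0, 0, -15, 0, 0, 0],
    [0, 0, -6, 0, 0, 0],
    [0, 0, -3, 0, 0, 0],
    [0, 0, -1, 0, 0, 0],
    [0, 0, 0, 0, 0, 0],
    [0, 0, 0, 0, 0, 0],
    [0, 0, 0, 0, 0, 0],
  ],
)

```text
clock: 18.17
position: [0.5797, -0.1232, 0.0619]
ee_rot: [2.611, 1.744, 0.002]
force: [-0.2, 0.5, -1.7]
width: 0.271
gripper_force: 25.0
```

>>> step_arm(
  steps=[
    [0, 0, -1, 0, 0, 0],
    [0, 0, -0.6, 0, 0, 0],
    [0, 0, 0, 0, 0, 0],
    [0, 0, 0, 0, 0, 0],
  ],
)

```text
clock: 18.5
position: [0.5793, -0.1232, 0.0602]
ee_rot: [2.612, 1.744, 0.001]
force: [-2.2, 0.7, 5.7]
width: 0.276
gripper_force: 25.0
```

>>> step_arm(
  steps=[
    [0, 0, 0, 0, 0, 0],
    [0, 0, 0, 0, 0, 0],
    [0, 0, 0, 0, 0, 0],
    [0, 0, 15, 0, 0, 0],
    [0, 0, 35, 0, 0, 0],
    [0, 0, 35, 0, 0, 0],
    [0, 0, 20, 0, 0, 0],
    [-1, 15, 0, 0, 0, 0.05],
    [-1, 30, 0, 0, 0, 0.05],
    [-1, 30, 0, 0, 0, 0.05],
    [-1, 30, 0, 0, 0, 0.05],
    [-1, 30, 0, 0, 0, 0.05],
    [-1, 30, 0, 0, 0, 0.05],
    [-1, 30, 0, 0, 0, 0.05],
    [-1, 30, 0, 0, 0, 0.05],
    [-1, 30, 0, 0, 0, 0.05],
    [-1, 30, 0, 0, 0, 0.05],
    [0, 30, 0, 0, 0, 0.05],
  ],
  gripper=0.6,
)

```text
clock: 20.0
position: [0.5681, 0.1935, 0.1636]
ee_rot: [-2.036, -2.392, 0.001]
force: [1.0, 0.1, 0.7]
width: 0.599
gripper_force: 0.0
```

>>> step_arm(
  steps=[
    [-1, 30, 0, 0, 0, 0.05],
    [0, 30, 0, 0, 0, 0.05],
    [0, 30, 0, 0, 0, 0.05],
    [0, 30, 0, 0, 0, 0.05],
    [0, 30, 0, 0, 0, 0],
    [0, 30, 0, 0, 0, 0],
    [0, 25, 0, 0, 0, 0],
    [0, 7, 0, 0, 0, 0],
    [0, 0, 0, 0, 0, 0],
    [0, 0, 0, 0, 0, 0],
    [0, 0, 0, 0, 0, 0],
    [0, 0, 0, 0, 0, 0],
  ],
)

```text
clock: 21.0
position: [0.5687, 0.4018, 0.164]
ee_rot: [1.794, 2.578, -0.001]
force: [-0.0, -0.4, -0.9]
width: 0.603
gripper_force: 0.0
```

```bash
python3 - <<'E'
from h import *
o=observe();print(o["position"],o["ee_rot"],o["force"],o["joints"])
shakers(("side","scene"))
E
```

```text
[0.56867072 0.40181268 0.16398263] [ 1.79378218e+00  2.57791304e+00 -1.28096284e-03] [-0.04915261 -0.4383867  -0.87013312] [-0.31569363  0.69002553 -0.65066688  1.41093175  0.43045029  1.18482005
 -0.66307891]
side
  green 34 [0.4518 0.1047] spout 48.9 0.037
  green 15 [0.4075 0.1616] spout 67.1 0.045
  green 42 [0.5205 0.2617] spout -133.1 0.037
  green 52 [0.3969 0.2329] spout -46.9 0.041
  green 50 [0.5693 0.4043] spout 102.3 0.039
  red 32 [0.6412 0.0175] spout 95.0 0.039
scene
  green 18 [ 0.5753 -0.126 ] spout -55.0 0.04
  green 18 [ 0.5753 -0.126 ] spout 41.0 0.043
  green 18 [ 0.5753 -0.126 ] spout 91.4 0.043
  green 23 [0.4488 0.1069] spout 45.2 0.038
  green 34 [0.5174 0.2634] spout -131.1 0.04
  green 34 [0.5174 0.2634] spout 35.8 0.035
  red 257 [0.7917 0.0643] spout -167.2 0.038
```

>>> step_arm(
  steps=[
    [-0.5, 1, -15, 0, 0, 0],
    [0, 0, -35, 0, 0, 0],
    [0, 0, -30, 0, 0, 0],
    [0, 0, -20, 0, 0, 0],
    [0, 0, -8, 0, 0, 0],
    [0, 0, 0, 0, 0, 0],
    [0, 0, 0, 0, 0, 0],
  ],
)

```text
clock: 21.68
position: [0.5678, 0.4048, 0.057]
ee_rot: [1.793, 2.58, 0.001]
force: [-0.2, 1.0, 1.0]
width: 0.598
gripper_force: 0.0
```

>>> step_arm(
  steps=[
    [0, 0, 0, 0, 0, 0],
    [0, 0, 0, 0, 0, 0],
    [0, 0, 0, 0, 0, 0],
    [0, 0, 0, 0, 0, 0],
    [0, 0, 0, 0, 0, 0],
    [0, 0, 0, 0, 0, 0],
    [0, 0, 0, 0, 0, 0],
    [0, 0, 15, 0, 0, 0],
    [0, 0, 35, 0, 0, 0],
    [0, 0, 35, 0, 0, 0],
    [0, 0, 25, 0, 0, 0],
    [0, 0, 0, 0, 0, 0],
    [0, 0, 0, 0, 0, 0],
  ],
  gripper=0,
)

```text
clock: 22.77
position: [0.5677, 0.4055, 0.1685]
ee_rot: [1.791, 2.58, 0.004]
force: [0.1, -0.7, -3.9]
width: 0.273
gripper_force: 25.0
```

>>> step_arm(
  steps=[
    [-1, -15, 0, 0, 0, -0.025],
    [-2, -30, 0, 0, 0, -0.025],
    [-2, -30, 0, 0, 0, -0.025],
    [-2, -30, 0, 0, 0, -0.025],
    [-2, -30, 0, 0, 0, -0.025],
    [-2, -30, 0, 0, 0, -0.025],
    [-2, -30, 0, 0, 0, -0.025],
    [-2, -30, 0, 0, 0, -0.025],
    [-2, -30, 0, 0, 0, -0.025],
    [-2, -30, 0, 0, 0, -0.025],
    [-2, -30, 0, 0, 0, -0.025],
    [-2, -30, 0, 0, 0, -0.025],
    [-2, -30, 0, 0, 0, -0.025],
    [-2, -30, 0, 0, 0, -0.025],
  ],
)

```text
clock: 23.93
position: [0.5387, -0.002, 0.1649]
ee_rot: [-2.214, -2.226, 0.004]
force: [-0.1, 0.1, -2.9]
width: 0.279
gripper_force: 25.0
```

>>> step_arm(
  steps=[
    [-2, -30, 0, 0, 0, -0.025],
    [-2, -30, 0, 0, 0, -0.025],
    [-2, -30, 0, 0, 0, -0.025],
    [-2, -30, 0, 0, 0, -0.025],
    [-2, -30, 0, 0, 0, -0.025],
    [-2, -30, 0, 0, 0, -0.025],
    [-2, -30, 0, 0, 0, -0.025],
    [-2, -30, 0, 0, 0, -0.025],
    [-2, -30, 0, 0, 0, -0.025],
    [-2, -30, 0, 0, 0, -0.025],
    [-2, -25, 0, 0, 0, -0.025],
    [0, -7, 0, 0, 0, -0.012],
    [0, 0, 0, 0, 0, 0],
    [0, 0, 0, 0, 0, 0],
    [0, 0, 0, 0, 0, 0],
    [0, 0, 0, 0, 0, 0],
    [0, 0, 0, 0, 0, 0],
  ],
)

```text
clock: 25.35
position: [0.5187, -0.3307, 0.1662]
ee_rot: [-2.507, -1.892, -0.0]
force: [0.1, -0.1, -2.9]
width: 0.282
gripper_force: 25.0
```

>>> step_arm(
  steps=[
    [0, 0, -15, 0, 0, 0],
    [0, 0, -35, 0, 0, 0],
    [0, 0, -30, 0, 0, 0],
    [0, 0, -15, 0, 0, 0],
    [0, 0, -6, 0, 0, 0],
    [0, 0, -3, 0, 0, 0],
    [0, 0, -1, 0, 0, 0],
    [0, 0, 0, 0, 0, 0],
    [0, 0, 0, 0, 0, 0],
    [0, 0, 0, 0, 0, 0],
  ],
)

```text
clock: 26.18
position: [0.5191, -0.3325, 0.0624]
ee_rot: [2.508, 1.888, 0.001]
force: [-0.3, 0.4, -2.0]
width: 0.279
gripper_force: 25.0
```

>>> step_arm(
  steps=[
    [0, 0, -1, 0, 0, 0],
    [0, 0, -0.5, 0, 0, 0],
    [0, 0, 0, 0, 0, 0],
    [0, 0, 0, 0, 0, 0],
  ],
)

```text
clock: 26.52
position: [0.5191, -0.3326, 0.0605]
ee_rot: [2.509, 1.889, 0.001]
force: [-0.3, -0.7, 5.7]
width: 0.277
gripper_force: 25.0
```

>>> step_arm(
  steps=[
    [0, 0, 0, 0, 0, 0],
    [0, 0, 0, 0, 0, 0],
    [0, 0, 0, 0, 0, 0],
    [0, 0, 15, 0, 0, 0],
    [0, 0, 35, 0, 0, 0],
    [0, 0, 35, 0, 0, 0],
    [0, 0, 20, 0, 0, 0],
    [0, 15, 0, 0, 0, 0.03],
    [0, 30, 0, 0, 0, 0.03],
    [0, 30, 0, 0, 0, 0.03],
    [0, 30, 0, 0, 0, 0.03],
    [0, 30, 0, 0, 0, 0.03],
    [0, 30, 0, 0, 0, 0.03],
    [0, 30, 0, 0, 0, 0.03],
    [0, 30, 0, 0, 0, 0.03],
    [0, 30, 0, 0, 0, 0.03],
    [0, 30, 0, 0, 0, 0.03],
    [0, 30, 0, 0, 0, 0.03],
  ],
  gripper=0.6,
)

```text
clock: 28.02
position: [0.5175, -0.0155, 0.164]
ee_rot: [-2.162, -2.278, 0.001]
force: [1.4, -0.0, -0.5]
width: 0.601
gripper_force: 0.0
```

>>> step_arm(
  steps=[
    [0, 30, 0, 0, 0, 0.03],
    [0, 30, 0, 0, 0, 0.03],
    [0, 30, 0, 0, 0, 0.03],
    [0, 30, 0, 0, 0, 0.03],
    [0, 30, 0, 0, 0, 0.03],
    [0, 30, 0, 0, 0, 0.03],
    [0, 30, 0, 0, 0, 0.03],
    [0, 30, 0, 0, 0, 0.03],
    [0, 30, 0, 0, 0, 0.03],
    [0, 11, 0, 0, 0, 0],
    [0, 0, 0, 0, 0, 0],
    [0, 0, 0, 0, 0, 0],
    [0, 0, 0, 0, 0, 0],
    [0, 0, 0, 0, 0, 0],
  ],
)

```text
clock: 29.18
position: [0.5187, 0.2618, 0.1643]
ee_rot: [1.842, 2.544, -0.002]
force: [-0.3, -0.2, -0.2]
width: 0.601
gripper_force: 0.0
```

```bash
python3 - <<'E'
from h import *
o=observe();print(o["position"],o["ee_rot"],o["force"],o["joints"])
shakers(("side","scene"))
E
```

```text
[0.51868443 0.26181077 0.16429937] [ 1.84176983e+00  2.54429389e+00 -1.97085712e-03] [-0.32880686 -0.24709264 -0.15144385] [-0.07443385  0.52150911 -0.69940185  1.71763576  0.38123674  1.04381403
 -0.58628991]
side
  green 36 [0.4518 0.1052] spout 48.0 0.037
  green 44 [0.5206 0.2615] spout -133.5 0.037
  green 54 [0.3966 0.2328] spout -46.5 0.041
scene
  green 17 [ 0.5757 -0.1259] spout -56.3 0.039
  green 17 [ 0.5757 -0.1259] spout 68.2 0.041
  green 21 [0.5142 0.2649] spout 23.7 0.039
  red 221 [0.7972 0.0647] spout -175.9 0.032
```

>>> step_arm(
  steps=[
    [0, 0, -15, 0, 0, 0],
    [0, 0, -35, 0, 0, 0],
    [0, 0, -30, 0, 0, 0],
    [0, 0, -20, 0, 0, 0],
    [0, 0, -8, 0, 0, 0],
    [0, 0, 0, 0, 0, 0],
    [0, 0, 0, 0, 0, 0],
  ],
)

```text
clock: 29.87
position: [0.5188, 0.2638, 0.0573]
ee_rot: [1.84, 2.546, 0.001]
force: [0.6, 0.1, 0.7]
width: 0.6
gripper_force: 0.0
```

>>> step_arm(
  steps=[
    [0, 0, 0, 0, 0, 0],
    [0, 0, 0, 0, 0, 0],
    [0, 0, 0, 0, 0, 0],
    [0, 0, 0, 0, 0, 0],
    [0, 0, 0, 0, 0, 0],
    [0, 0, 0, 0, 0, 0],
    [0, 0, 0, 0, 0, 0],
    [0, 0, 15, 0, 0, 0],
    [0, 0, 35, 0, 0, 0],
    [0, 0, 35, 0, 0, 0],
    [0, 0, 25, 0, 0, 0],
    [0, 0, 0, 0, 0, 0],
    [0, 0, 0, 0, 0, 0],
  ],
  gripper=0,
)

```text
clock: 30.95
position: [0.5189, 0.2641, 0.1675]
ee_rot: [1.839, 2.546, 0.003]
force: [-1.0, -0.6, -2.6]
width: 0.276
gripper_force: 25.0
```

>>> step_arm(
  steps=[
    [4, -15, 0, 0, 0, -0.03],
    [7, -30, 0, 0, 0, -0.03],
    [7, -30, 0, 0, 0, -0.03],
    [7, -30, 0, 0, 0, -0.03],
    [7, -30, 0, 0, 0, -0.03],
    [7, -30, 0, 0, 0, -0.03],
    [7, -30, 0, 0, 0, -0.03],
    [7, -30, 0, 0, 0, -0.03],
    [7, -30, 0, 0, 0, -0.03],
    [7, -30, 0, 0, 0, -0.03],
    [7, -30, 0, 0, 0, -0.03],
    [7, -30, 0, 0, 0, -0.03],
    [7, -30, 0, 0, 0, -0.03],
    [7, -30, 0, 0, 0, -0.03],
    [7, -30, 0, 0, 0, -0.03],
    [7, -30, 0, 0, 0, -0.03],
    [7, -30, 0, 0, 0, -0.03],
    [6.3, -6.5, 0, 0, 0, -0.008],
  ],
)

```text
clock: 32.45
position: [0.6381, -0.2464, 0.1633]
ee_rot: [-2.44, -1.978, 0.01]
force: [-1.2, -1.6, -3.9]
width: 0.275
gripper_force: 25.0
```

>>> step_arm(
  steps=[
    [0, 0, 0, 0, 0, 0],
    [0, 0, 0, 0, 0, 0],
    [0, 0, 0, 0, 0, 0],
    [0, 0, -15, 0, 0, 0],
    [0, 0, -35, 0, 0, 0],
    [0, 0, -30, 0, 0, 0],
    [0, 0, -15, 0, 0, 0],
    [0, 0, -6, 0, 0, 0],
    [0, 0, -3, 0, 0, 0],
    [0, 0, -1, 0, 0, 0],
    [0, 0, 0, 0, 0, 0],
    [0, 0, 0, 0, 0, 0],
    [0, 0, 0, 0, 0, 0],
  ],
)

```text
clock: 33.53
position: [0.6414, -0.2378, 0.0629]
ee_rot: [2.429, 1.99, 0.002]
force: [0.4, 1.0, -2.0]
width: 0.273
gripper_force: 25.0
```

>>> step_arm(
  steps=[
    [0, 0, -1, 0, 0, 0],
    [0, 0, -0.7, 0, 0, 0],
    [0, 0, 0, 0, 0, 0],
    [0, 0, 0, 0, 0, 0],
  ],
)

```text
clock: 33.87
position: [0.6412, -0.2379, 0.0612]
ee_rot: [2.429, 1.99, 0.001]
force: [-1.1, -0.4, 6.0]
width: 0.272
gripper_force: 25.0
```

>>> step_arm(
  steps=[
    [0, 0, 0, 0, 0, 0],
    [0, 0, 0, 0, 0, 0],
    [0, 0, 0, 0, 0, 0],
    [0, 0, 15, 0, 0, 0],
    [0, 0, 35, 0, 0, 0],
    [0, 0, 35, 0, 0, 0],
    [0, 0, 20, 0, 0, 0],
    [-7, 14, 0, 0, 0, 0.02],
    [-15, 28, 0, 0, 0, 0.02],
    [-15, 28, 0, 0, 0, 0.02],
    [-15, 28, 0, 0, 0, 0.02],
    [-15, 28, 0, 0, 0, 0.02],
    [-15, 28, 0, 0, 0, 0.02],
    [-15, 28, 0, 0, 0, 0.02],
    [-15, 28, 0, 0, 0, 0.02],
    [-15, 28, 0, 0, 0, 0.02],
    [-15, 28, 0, 0, 0, 0.02],
    [-15, 28, 0, 0, 0, 0.02],
  ],
  gripper=0.6,
)

```text
clock: 35.37
position: [0.4829, 0.0575, 0.1651]
ee_rot: [2.196, 2.246, 0.001]
force: [0.9, -0.2, 0.4]
width: 0.602
gripper_force: 0.0
```

>>> step_arm(
  steps=[
    [-15, 28, 0, 0, 0, 0.02],
    [-15, 28, 0, 0, 0, 0.02],
    [-15, 28, 0, 0, 0, 0.02],
    [-15, 28, 0, 0, 0, 0.02],
    [-15, 28, 0, 0, 0, 0.02],
    [-9, 28, 0, 0, 0, 0],
    [-5, 10, 0, 0, 0, 0],
    [0, 0, 0, 0, 0, 0],
    [0, 0, 0, 0, 0, 0],
    [0, 0, 0, 0, 0, 0],
    [0, 0, 0, 0, 0, 0],
  ],
)

```text
clock: 36.28
position: [0.3952, 0.233, 0.1648]
ee_rot: [2.084, 2.35, -0.001]
force: [0.8, -0.4, 0.7]
width: 0.602
gripper_force: 0.0
```

```bash
python3 - <<'E'
from h import *
o=observe();print(o["position"],o["ee_rot"],o["force"],o["joints"])
shakers(("side","scene"))
im,c=grab("side");cv2.imwrite("pics/s4.png",im[:,:,::-1])
E
```

```text
[0.39524708 0.23302388 0.16478389] [ 2.08401510e+00  2.35027808e+00 -8.85139533e-04] [ 0.79770921 -0.39133857  0.65276078] [-0.03643903  0.33443637 -0.75683309  1.99677384  0.28818537  0.91833215
 -0.82312897]
side
  green 56 [0.3969 0.2325] spout -46.3 0.039
scene
  green 17 [ 0.6388 -0.241 ] spout -161.0 0.04
  green 17 [ 0.6388 -0.241 ] spout 76.7 0.043
  green 17 [ 0.5757 -0.1259] spout -55.9 0.039
  green 17 [ 0.5757 -0.1259] spout 67.5 0.04
  green 24 [0.449  0.1076] spout 44.2 0.038
  green 29 [0.3936 0.2343] spout -44.6 0.036
  green 29 [0.3936 0.2343] spout 30.8 0.037
  red 168 [0.8031 0.0636] spout -120.6 0.042
```

View pics/s4.png

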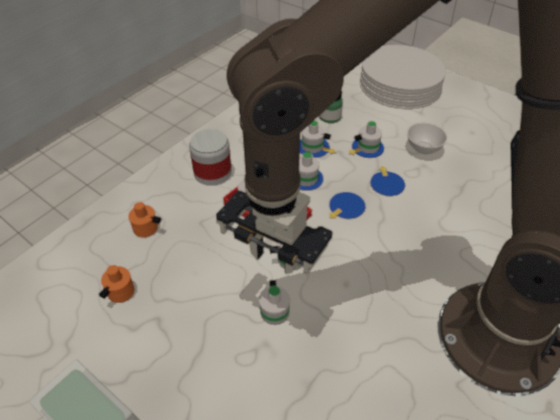

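Three greens stand on their pads with spouts over the arrows, and B has not moved.

>>> step_arm(
  steps=[
    [0, 0, -15, 0, 0, 0],
    [0, 0, -35, 0, 0, 0],
    [0, 0, -30, 0, 0, 0],
    [0, 0, -20, 0, 0, 0],
    [0, 0, -8, 0, 0, 0],
    [0, 0, 0, 0, 0, 0],
    [0, 0, 0, 0, 0, 0],
  ],
)

```text
clock: 37.02
position: [0.3949, 0.2344, 0.0574]
ee_rot: [-2.082, -2.352, -0.0]
force: [0.5, 0.4, 0.1]
width: 0.597
gripper_force: 0.0
```

>>> step_arm(
  steps=[
    [0, 0, 0, 0, 0, 0],
    [0, 0, 0, 0, 0, 0],
    [0, 0, 0, 0, 0, 0],
    [0, 0, 0, 0, 0, 0],
    [0, 0, 0, 0, 0, 0],
    [0, 0, 0, 0, 0, 0],
    [0, 0, 0, 0, 0, 0],
    [0, 0, 15, 0, 0, 0],
    [0, 0, 35, 0, 0, 0],
    [0, 0, 35, 0, 0, 0],
    [0, 0, 25, 0, 0, 0],
    [0, 0, 0, 0, 0, 0],
    [0, 0, 0, 0, 0, 0],
  ],
  gripper=0,
)

```text
clock: 38.1
position: [0.3953, 0.2344, 0.1677]
ee_rot: [2.082, 2.351, 0.003]
force: [-0.5, -0.3, -3.7]
width: 0.275
gripper_force: 25.0
```

>>> step_arm(
  steps=[
    [0, -15, 0, 0, 0, -0.007],
    [1, -30, 0, 0, 0, -0.005],
    [1, -30, 0, 0, 0, -0.005],
    [1, -30, 0, 0, 0, -0.005],
    [1, -30, 0, 0, 0, -0.005],
    [1, -30, 0, 0, 0, -0.005],
    [1, -30, 0, 0, 0, -0.005],
    [1, -30, 0, 0, 0, 0],
    [1, -30, 0, 0, 0, 0],
    [0, -30, 0, 0, 0, 0],
    [0, -30, 0, 0, 0, 0],
    [0, -30, 0, 0, 0, 0],
    [0, -30, 0, 0, 0, 0],
    [0, -30, 0, 0, 0, 0],
    [0, -30, 0, 0, 0, 0],
    [0, -30, 0, 0, 0, 0],
    [0, -5.5, 0, 0, 0, 0],
    [0, 0, 0, 0, 0, 0],
    [0, 0, 0, 0, 0, 0],
  ],
)

```text
clock: 39.68
position: [0.4017, -0.2354, 0.1655]
ee_rot: [-2.124, -2.311, 0.0]
force: [0.0, 0.1, -2.9]
width: 0.275
gripper_force: 25.0
```

>>> step_arm(
  steps=[
    [0, 0, 0, 0, 0, 0],
    [0, 0, 0, 0, 0, 0],
    [0, 0, 0, 0, 0, 0],
    [0, 0, -15, 0, 0, 0],
    [0, 0, -35, 0, 0, 0],
    [0, 0, -30, 0, 0, 0],
    [0, 0, -15, 0, 0, 0],
    [0, 0, -6, 0, 0, 0],
    [0, 0, -3, 0, 0, 0],
    [0, 0, -1, 0, 0, 0],
    [0, 0, 0, 0, 0, 0],
    [0, 0, 0, 0, 0, 0],
    [0, 0, 0, 0, 0, 0],
  ],
)

```text
clock: 40.77
position: [0.4033, -0.2365, 0.0629]
ee_rot: [2.124, 2.312, 0.001]
force: [0.5, 0.0, -2.4]
width: 0.274
gripper_force: 25.0
```

>>> step_arm(
  steps=[
    [0, 0, -1, 0, 0, 0],
    [0, 0, -0.7, 0, 0, 0],
    [0, 0, 0, 0, 0, 0],
    [0, 0, 0, 0, 0, 0],
  ],
)

```text
clock: 41.1
position: [0.4031, -0.2366, 0.0613]
ee_rot: [2.124, 2.312, -0.0]
force: [-4.1, 0.1, 11.6]
width: 0.272
gripper_force: 25.0
```

>>> step_arm(
  steps=[
    [0, 0, 0, 0, 0, 0],
    [0, 0, 0, 0, 0, 0],
    [0, 0, 0, 0, 0, 0],
    [0, 0, 15, 0, 0, 0],
    [0, 0, 35, 0, 0, 0],
    [0, 0, 35, 0, 0, 0],
    [0, 0, 20, 0, 0, 0],
    [4, 15, 0, 0, 0, -0.03],
    [4, 30, 0, 0, 0, -0.03],
    [4, 30, 0, 0, 0, -0.03],
    [4, 30, 0, 0, 0, -0.03],
    [4, 30, 0, 0, 0, -0.03],
    [4, 30, 0, 0, 0, -0.03],
    [4, 30, 0, 0, 0, -0.03],
    [4, 30, 0, 0, 0, -0.03],
    [4, 30, 0, 0, 0, -0.03],
    [4, 30, 0, 0, 0, -0.03],
    [4, 30, 0, 0, 0, 0],
  ],
  gripper=0.6,
)

```text
clock: 42.6
position: [0.4467, 0.0803, 0.1653]
ee_rot: [2.449, 1.968, 0.0]
force: [0.5, 0.3, 0.2]
width: 0.602
gripper_force: 0.0
```

>>> step_arm(
  steps=[
    [3, 28, 0, 0, 0, 0],
    [0, 0, 0, 0, 0, 0],
    [0, 0, 0, 0, 0, 0],
    [0, 0, 0, 0, 0, 0],
    [0, 0, 0, 0, 0, 0],
  ],
)

```text
clock: 43.02
position: [0.4495, 0.1054, 0.165]
ee_rot: [2.448, 1.968, -0.001]
force: [1.0, -0.6, 0.2]
width: 0.598
gripper_force: 0.0
```

```bash
python3 - <<'E'
from h import *
o=observe();print(o["position"],o["ee_rot"],o["force"],o["joints"])
shakers(("side","scene"))
E
```

```text
[0.44954125 0.10540107 0.16502848] [ 2.44835469e+00  1.96798935e+00 -1.45704453e-03] [ 0.97986576 -0.6282232   0.24216471] [ 0.17723945  0.31344159 -0.64202087  1.99598168  0.23745097  0.90632495
 -0.80599115]
side
  green 22 [ 0.4061 -0.2435] spout 82.4 0.05
  green 37 [0.4515 0.1049] spout 47.5 0.038
  red 32 [0.6412 0.0175] spout 95.4 0.04
scene
  green 17 [ 0.6388 -0.241 ] spout -161.0 0.04
  green 17 [ 0.6388 -0.241 ] spout 76.2 0.044
  green 17 [ 0.5757 -0.1259] spout -55.7 0.039
  green 17 [ 0.5757 -0.1259] spout 67.7 0.041
  green 22 [0.4485 0.1066] spout 44.2 0.039
  red 193 [0.8013 0.0646] spout -137.5 0.049
```

A is unmoved, so I'm picking it.

>>> step_arm(
  steps=[
    [0, 0, -15, 0, 0, 0],
    [0, 0, -35, 0, 0, 0],
    [0, 0, -30, 0, 0, 0],
    [0, 0, -20, 0, 0, 0],
    [0, 0, -8, 0, 0, 0],
    [0, 0, 0, 0, 0, 0],
    [0, 0, 0, 0, 0, 0],
  ],
)

```text
clock: 43.7
position: [0.4499, 0.1066, 0.0577]
ee_rot: [2.448, 1.97, -0.0]
force: [0.8, -0.3, 0.8]
width: 0.6
gripper_force: 0.0
```

>>> step_arm(
  steps=[
    [0, 0, 0, 0, 0, 0],
    [0, 0, 0, 0, 0, 0],
    [0, 0, 0, 0, 0, 0],
    [0, 0, 0, 0, 0, 0],
    [0, 0, 0, 0, 0, 0],
    [0, 0, 0, 0, 0, 0],
    [0, 0, 0, 0, 0, 0],
    [0, 0, 15, 0, 0, 0],
    [0, 0, 35, 0, 0, 0],
    [0, 0, 35, 0, 0, 0],
    [0, 0, 25, 0, 0, 0],
    [0, 0, 0, 0, 0, 0],
    [0, 0, 0, 0, 0, 0],
  ],
  gripper=0,
)

```text
clock: 44.78
position: [0.4503, 0.1068, 0.1681]
ee_rot: [2.446, 1.969, 0.003]
force: [0.6, -0.1, -2.8]
width: 0.278
gripper_force: 25.0
```

>>> step_arm(
  steps=[
    [0, -10, 0, 0, 0, 0.06],
    [-1, -25, 0, 0, 0, 0.06],
    [-1, -28, 0, 0, 0, 0.06],
    [-1, -28, 0, 0, 0, 0.06],
    [-1, -28, 0, 0, 0, 0.06],
    [-1, -28, 0, 0, 0, 0.06],
    [-0.7, -28, 0, 0, 0, 0.06],
    [0, -28, 0, 0, 0, 0.06],
    [0, -15.8, 0, 0, 0, 0.06],
    [0, 0, 0, 0, 0, 0.06],
    [0, 0, 0, 0, 0, 0.013],
    [0, 0, 0, 0, 0, 0],
    [0, 0, 0, 0, 0, 0],
  ],
)

```text
clock: 45.87
position: [0.4434, -0.1112, 0.1664]
ee_rot: [-1.738, -2.615, 0.0]
force: [0.6, 0.8, -2.4]
width: 0.279
gripper_force: 25.0
```

>>> step_arm(
  steps=[
    [0, 0, 0, 0, 0, 0],
    [0, 0, 0, 0, 0, 0],
    [0, 0, 0, 0, 0, 0],
    [0, 0, -15, 0, 0, 0],
    [0, 0, -35, 0, 0, 0],
    [0, 0, -30, 0, 0, 0],
    [0, 0, -15, 0, 0, 0],
    [0, 0, -6, 0, 0, 0],
    [0, 0, -3, 0, 0, 0],
    [0, 0, -1, 0, 0, 0],
    [0, 0, 0, 0, 0, 0],
    [0, 0, 0, 0, 0, 0],
    [0, 0, 0, 0, 0, 0],
  ],
)

```text
clock: 46.95
position: [0.4446, -0.1122, 0.0631]
ee_rot: [1.738, 2.615, 0.001]
force: [0.1, -0.3, -2.0]
width: 0.277
gripper_force: 25.0
```

>>> step_arm(
  steps=[
    [0, 0, -1, 0, 0, 0],
    [0, 0, -0.6, 0, 0, 0],
    [0, 0, 0, 0, 0, 0],
    [0, 0, 0, 0, 0, 0],
  ],
)

```text
clock: 47.28
position: [0.4446, -0.1123, 0.0616]
ee_rot: [1.738, 2.615, -0.0]
force: [-3.4, 0.2, 10.5]
width: 0.275
gripper_force: 25.0
```

>>> step_arm(
  steps=[
    [0, 0, 0, 0, 0, 0],
    [0, 0, 0, 0, 0, 0],
    [0, 0, 0, 0, 0, 0],
    [0, 0, 15, 0, 0, 0],
    [0, 0, 35, 0, 0, 0],
    [0, 0, 35, 0, 0, 0],
    [0, 0, 35, 0, 0, 0],
    [0, 10, 30, 0, 0, -0.1],
    [0, -10, 30, 0, 0, -0.1],
    [0, -25, 30, 0, 0, -0.1],
    [0, -25, 30, 0, 0, -0.1],
    [0, -25, 30, 0, 0, -0.1],
    [0, -25, 30, 0, 0, -0.1],
    [0, -25, 20, 0, 0, -0.1],
    [0, -25, 0, 0, 0, -0.1],
    [0, -25, 0, 0, 0, -0.1],
    [0, -10, 0, 0, 0, 0],
    [0, 0, 0, 0, 0, 0],
    [0, 0, 0, 0, 0, 0],
    [0, 0, 0, 0, 0, 0],
  ],
  gripper=0.6,
)

```text
clock: 48.95
position: [0.4443, -0.2951, 0.3805]
ee_rot: [-2.7, -1.605, -0.001]
force: [0.8, 0.1, 0.9]
width: 0.601
gripper_force: 0.0
```

```bash
python3 - <<'E'
from h import *
import sys
o=observe();print(o["position"],o["clock"])
P=np.array([[.5187,-.3327],[.4033,-.236],[.6411,-.2377],[.4443,-.1121],[.579,-.1236]])
for n in ("wrist","side","scene"):
    im,c=grab(n);cv2.imwrite(f"pics/f_{n}.png",im[:,:,::-1]);H,S,V=cv2.split(cv2.cvtColor(im,cv2.COLOR_RGB2HSV))
    B=[ray(c,[b],.05)[0] for b,a in blobs((V<75)&(S<140),8,900)]
    for g,ar in blobs((H>40)&(H<90)&(S>90)&(V>50),12,400):
        p=ray(c,[g],.082)[0];i=np.argmin(np.hypot(*(P-p).T))
        if np.hypot(*(P[i]-p))<.02: print(n,"P",i+1,((p-P[i])*1000).round(1),[round(float(np.degrees(np.arctan2(*(q-p)[::-1]))),1) for q in B if .03<np.hypot(*(q-p))<.05])
E
```

```text
[ 0.44432015 -0.29512069  0.38052305] 48.95
wrist P 5 [-2.5 -5.1] [-49.9]
wrist P 4 [0.7 0.4] [81.2, -73.4]
wrist P 3 [ 0.8 -0.6] [163.8, -162.9]
wrist P 2 [-0.2  0.4] [-49.1]
wrist P 1 [0.7 0.7] [63.5]
side P 3 [ 2.3 -4. ] [164.4]
side P 1 [ 2.2 -2.5] [83.7]
side P 5 [ 2.6 -4.8] []
side P 2 [ 2.6 -3.5] [-48.1]
side P 4 [ 1.4 -1.8] [92.4, 145.8]
scene P 1 [-0.9  1.5] [71.1]
scene P 2 [-2.4 -0.3] [-47.2, 57.9]
scene P 3 [-1.4  1.1] [-160.3, 76.0]
scene P 4 [-0.4  0.1] [61.1]
scene P 5 [-2.1 -0.2] [-55.3, 68.0]
```

View pics/f_wrist.png

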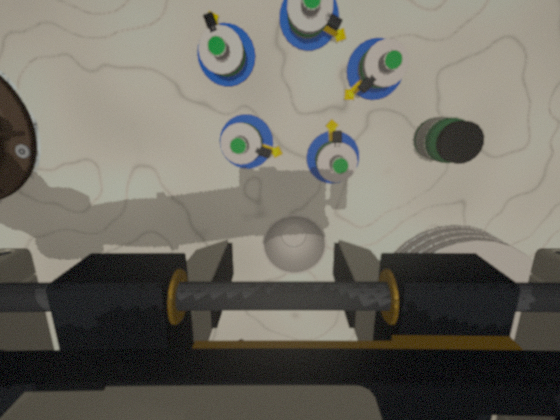

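All five greens stand on their pads with spouts along the arrows. P5's dot is cut off by the picture edge, which explains its offset. One last look at the crate.

View pics/f_scene.png

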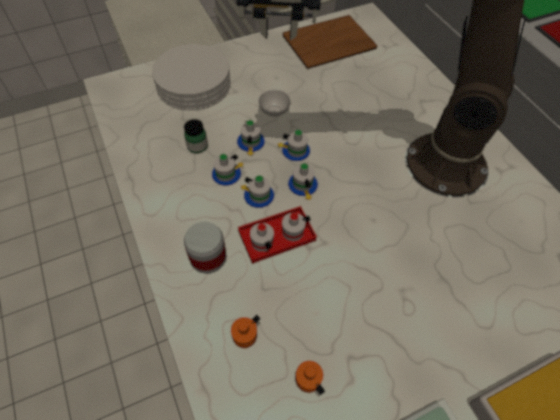

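Both reds are upright in the crate at (262,237) and (293,226), all five greens are on their pads, and the jar, tin and bowl have not moved.

```bash
python3 -c "
from cell import job;print(job.sign_off())"
```

```text
the job is handed in; nothing more can be done
None
```

I've handed the job in: both red-dot shakers stand upright in the crate, and all five green-dot shakers stand centred on their own pads with their spouts along the arrows.

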